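# Clamp the tin by pumping its ratchet lever

## Task

Two identical ratchet clamps for holding tins and jars stand on the worktop; pump the lever of the one that holds the tin, back and forth in full strokes, until the rack's last tooth is taken and the jaw presses the tin firmly against the V stop, then let go of the lever. Close the jaw with the lever only, not by pushing the jaw or the tin, and leave the clamp with the red-lidded jar alone.

Things in the scene. Friction and masses are not known exactly. Their poses are not given: they have to be found in the camera images.
- tin_grip (a point): On the axis of the upright round black handle (22 mm diameter, 53 to 106 mm above the worktop, spins freely) on the lever of the clamp with the tin; 80 mm above the worktop, 27 mm above the lever bar. The lever swings level about an upright pivot 120 mm away. Frame turns with the lever: y points from pivot to handle, z up, x is the way of the closing stroke (clockwise from above).
- tin_lever (a joint): Angle of that lever, rad: 0 fully back, 0.56 fully forward (toward the tin, closing). Stays where left; takes 1 to 5 N at the handle. A forward stroke pushes the toothed rack on a tooth; on the way back the pawl clicks over the teeth and the rack stays. To take the next tooth come back below 0.15; to push it home go beyond 0.50. At 0.28 the closing stroke points along the rack.
- tin_rack (a joint): Travel of the rack and sliding jaw of the tin's clamp, m: starts at 0 to 0.02, grows as the jaw closes, about 0.010 (one tooth) a full stroke. The jaw's sprung pad meets the seated tin at about 0.044; after the last tooth it stands at about 0.048 to 0.050, the pad pressing about 5 N, and further strokes do nothing.
- tin: The tin to be clamped: upright cylinder 57 mm in diameter, 72 mm tall, pale printed label, loose on the clamp's white plate (250 x 92 x 10 mm, fixed to the worktop), between sliding jaw and black V stop. Origin at the centre of its underside.
- tin_jaw: Sliding jaw of the tin's clamp: aluminium plate 56 mm wide, 60 mm high, with a sprung black pad in front and the steel toothed rack behind. Slides along its x axis to close on the tin. Origin is only a reference: the centre of the clamp's plate at worktop level when the travel is 0.
- jar_jaw: The same part of the other clamp, which holds a jar with a red lid (64 mm diameter, 90 mm tall): not to be moved. Same frame as the tin's jaw.
There are look-alikes about, which are no part of the job. What is shaped like the tin but blue or green is not meant.

How it is judged:
At the end, for the whole second after the job is handed in: The tin's rack has advanced to its last tooth (travel over 45.5 mm), the jaw's pad presses the tin with more than 2.5 N, the tin stands upright within 0.15 rad and at rest (value of joint tin_rack above 0.0455 m and contact force between tin_jaw and tin above 2.5 N and angle between tin's own z axis and vertical below 0.15 rad and linear speed of tin below 0.02 m/s); the robot touches nothing.
It fails at once if the other clamp's jaw is moved by more than 5 mm (distance of jar_jaw from where it was at the start of the episode above 0.005 m).
It fails at once if the robot pushes the sliding jaw or rack of the tin's clamp itself (over 2 N) (contact force between any of the fingers, the arm and tin_jaw above 2 N).
It fails at once if the robot pushes the tin itself (over 2 N) (contact force between any of the fingers, the arm and tin above 2 N).
It also fails if it takes over 48 s, if anything falls off the work surface, if the arm or the gripper's body presses on something with over 40 N, if the wrist force passes 120 N, or if a joint passes its speed limit or range.

## Robot

A 6-joint arm with a two-finger parallel gripper is mounted at the origin on a cart in front of the work surface, level with it; the furniture and walls round the work are solid. World frame = base frame: x ahead of the robot, y to its left, z up, the work surface at z = 0. Lengths are in m, angles in rad, forces in N, time in s.
With the tool pointing down it reaches from about 0.3 to 0.775 m from the base axis. Payload 14.6 kg.
Tool frame: the origin (TCP) lies midway between the tips of the shut fingers; the grasp point (between the pads) lies 19 mm behind it (ctrl.tcp_to_grasp is the z of the grasp point in the tool frame, in m); z points along the fingers, y is the line along which they close (so a half turn about z gives the same grasp; the last joint's range is limited). The gripper opens to 94 mm and grips with 3 to 60 N. Pads are 16 mm wide; open, the fingers measure 119 mm over their backs; the gripper's body (75 mm by 177 mm) begins 78 mm behind the grasp point.
Start: joints at [1.049, 0.3, 1.521, -0, 1.321, -0.067], TCP at [0.242, 0.494, 0.17] pointing down, gripper open.
Joint ranges: [-3.03, 3.03], [-0.79, 2.21], [0.23, 2.52], [-1.04, 4.18], [0, 3.07], [-2.55, 2.55]. Speed limits (rad/s): [2.22, 2.22, 2.57, 3.14, 3.14, 3.14].

## Interface

Orientations are given as [roll, pitch, yaw] about the fixed x, y, z axes, in that order (R = Rz(yaw) Ry(pitch) Rx(roll)).
In Python, from station import monitor, camera, ctrl gives the robot as it stands.
- The arm moves only by the tool apply_moves, never from a script. Its argument "plan" is one flat list of numbers, 4 for each row, row after row: the shift along the tool's x, y, z in mm, then the turn about the tool's z in rad. In form: [dx, dy, dz, spin, dx, dy, dz, spin, ...]. A call has 1 to 20 rows; each row shifts and turns the commanded pose from where the row before left it, along the tool's axes as they then stand; what a row does not reach is not made up. A row lasts 1/10 s, in which the tool goes at most 50 mm and 8.59 degrees, less where a joint would pass 70% of its speed; a pose out of reach is approached as far as the arm can. A call is refused whole if a number of a shift passes 50 or a number of a turn 0.15, either way. A call with a gripper value outside its range is refused whole. "hand" is the gripper command: -1 is shut, 1 is fully open, values between are in proportion, set as the call begins (left out, the last holds). The fingers move at their own pace and stop on an object; "squeeze" is the grip in N (left out, the last holds). Time passes only in rows, so rows that do not move let the fingers close. It gives the time, the measured TCP pose, the force, the opening and the grip force at its end, in the units of the state.
- monitor.get_obs(): the state, without advancing time (a new reading comes with each control period).
- camera(name): name is "scene" or "top" or "wrist"; returns a dict with "image" (420x560x3 uint8, red, green, blue), "range_z" (420x560 float32, m along the optical axis (not along the pixel's ray), 0 where there is no reading), "mtx" (3x3 intrinsics, pixels), "rvec" (rotation vector, rad) and "tvec" (3), from world to camera coordinates, as OpenCV has them. Camera axes: x right, y down, z forward; pixel columns grow to the right and rows downward; lengths in m; the calibration is good to about 2 mm. A picture is of the moment at which its call begins.
- ctrl.hand_in(): hands the job in; it is judged then, once.
The state is a dict: "time_s": time; "qpos": joint angles; "joint_vel": joint speeds; "tau": joint torques, N m; "ee_pos": TCP position; "eef_rot": TCP orientation; "force": force on the tool from outside, world axes, zero at the start; "moment": the same for the moment, N m; "grip_width": finger opening in m; "grip_force": force on a finger pad.
Only numpy, scipy, OpenCV 4.12 (cv2) and the standard library are available. Lean on these libraries where they do the work, as an engineer would, in place of code of your own. Each camera call takes 0.05 s, during which the arm holds its last target. There are 200 camera calls.

## Working session

There is one attempt and no reset: what is moved stays moved. The work goes in short steps, Python scripts to look and compute and a tool call to move; the robot and the scene stay as the last step left them, time stands still between calls to the robot, and variables do not carry over. Pictures are saved under pics/ and viewed, at most 10 in all, crops included, and the job is handed in when it is done.

Besides the shell and the picture viewer there is one more tool, called after "Call:" by a JSON object that holds its "api" and its "payload". apply_moves: Moves the arm, as the interface text tells. Its arguments: {"type":"object","properties":{"plan":{"type":"array","items":{"type":"number"}},"hand":{"type":"number"},"squeeze":{"type":"number"}},"required":["plan"]}

```bash
mkdir -p pics
cat > h.py <<'E'
import numpy as np, cv2
from station import monitor, camera, ctrl
def snap(n,f=None):
    c=camera(n)
    if f: cv2.imwrite('pics/'+f,c['image'][:,:,::-1])
    np.savez('last_'+n,**c); return c
def cloud(c):
    K=c['mtx'];z=c['range_z'];v,u=np.mgrid[:z.shape[0],:z.shape[1]]
    P=np.stack([(u-K[0,2])/K[0,0]*z,(v-K[1,2])/K[1,1]*z,z],-1)
    R=cv2.Rodrigues(np.array(c['rvec'],float))[0]
    W=(P-np.array(c['tvec']).ravel())@R
    W[z==0]=np.nan
    return W
E
python3 - <<'E'
from h import *
a=snap('top');b=snap('scene')
cv2.imwrite('pics/a.png',cv2.resize(np.vstack([a['image'],b['image']])[:,:,::-1],None,fx=.71,fy=.71))
cv2.imwrite('pics/top.png',cv2.resize(a['image'][:,:,::-1],(800,600)))
print(monitor.get_obs())
E
```

```text
{'time_s': 0.1, 'qpos': array([ 1.04941647e+00,  3.00366876e-01,  1.52150321e+00,  1.03622001e-05,
        1.32070835e+00, -6.66199591e-02]), 'joint_vel': array([ 1.88736665e-04,  2.24210354e-04, -2.04361653e-03, -1.90205135e-03,
       -7.92165236e-05, -1.19871393e-03]), 'tau': array([ 1.90926003e-03, -5.32639432e+01, -3.53286052e+01,  7.09711318e-02,
        2.34627194e-02, -3.71747637e-05]), 'ee_pos': array([0.24146289, 0.49386617, 0.16977646]), 'eef_rot': array([-3.14060972e+00, -7.56395044e-05,  2.68683015e+00]), 'force': array([-0.35999565,  0.02725172,  0.57783248]), 'moment': array([ 0.00506982, -0.01651987,  0.03522655]), 'grip_force': 0.0, 'grip_width': 0.09413450863954671}
```

View pics/a.png

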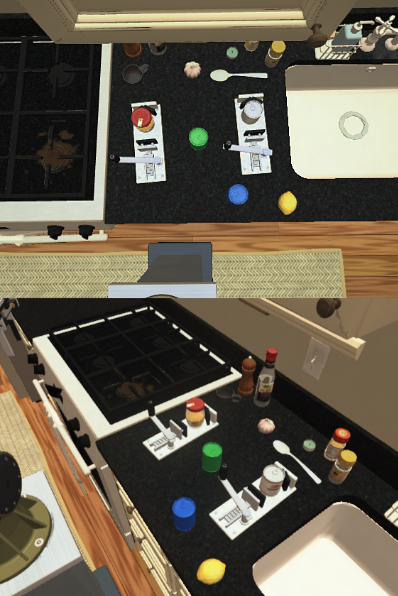

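View pics/top.png

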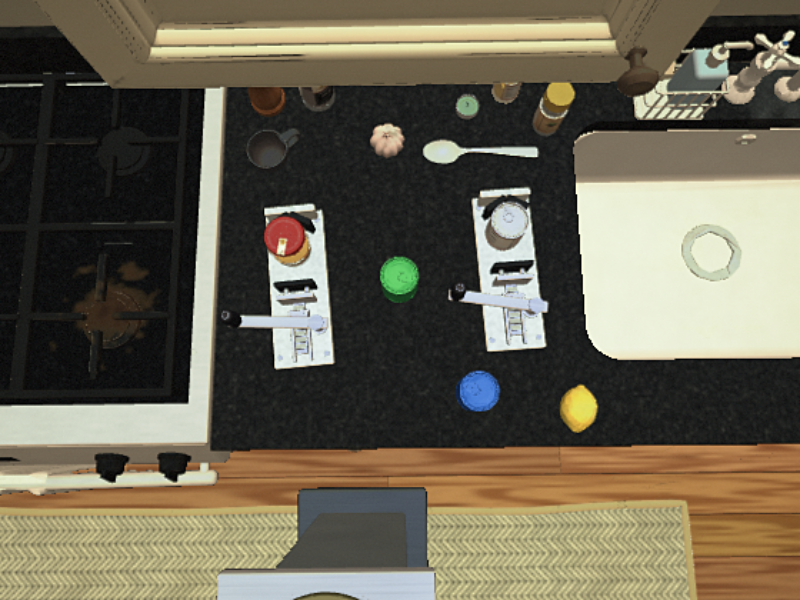

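Both views show the same candidates (800x600 top view):
- Red-lidded jar clamp on the left: jar (286,240), handle (230,318).
- Pale tin clamp on the right: tin (508,222), handle (459,292).
- Green look-alike (399,277) and blue look-alike (478,391).

I choose the right clamp, with its black handle at (459,292).

Run:
```python
from h import *
from scipy import ndimage
a=dict(np.load('last_top.npz'));W=cloud(a);im=a['image'].astype(int)
crop=a['image'][120:260,290:410,::-1];cv2.imwrite('pics/crop.png',cv2.resize(crop,None,fx=4.2,fy=4.2,interpolation=2))
print('corners',W[0,0],W[300,250],W[200,280])
for n in('top','scene'):
    c=dict(np.load(f'last_{n}.npz'));W=cloud(c);im=c['image'].astype(int)
    m=(W[...,2]>.06)&(W[...,2]<.125)&(im.max(-1)<70)&(W[...,0]>.2)&(W[...,0]<.8)
    l,k=ndimage.label(m)
    for i in range(1,k+1):
        s=l==i
        if s.sum()>8: print(n,s.sum(),np.array(ndimage.center_of_mass(s)).round(),W[s].mean(0).round(4),W[s].min(0).round(3),W[s].max(0).round(3))
# tin clamp parts
W=cloud(a)
for u,v,name in[(508,215,'tin'),(540,305,'pivot'),(485,297,'bar'),(510,268,'jaw'),(480,200,'pl'),(526,193,'pr'),(488,348,'bl'),(544,346,'br'),(286,235,'lid'),(325,322,'jpivot'),(280,362,'jbl')]:
    print(name,W[int(v*.7),int(u*.7)].round(4))
```

```text
corners [0.98065893 0.46931714 0.15549373] [ 0.35439209 -0.04739756 -0.00091871] [ 0.56196842 -0.11526261  0.06712731]
top 9 [138. 352.] [ 0.6994 -0.2736  0.0618] [ 0.695 -0.277  0.061] [ 0.702 -0.27   0.063]
top 14 [139. 358.] [ 0.6981 -0.2877  0.0616] [ 0.694 -0.292  0.06 ] [ 0.702 -0.283  0.065]
top 22 [142. 347.] [ 0.6906 -0.2621  0.0617] [ 0.684 -0.272  0.06 ] [ 0.696 -0.254  0.065]
top 11 [143. 368.] [ 0.688  -0.3079  0.0617] [ 0.683 -0.311  0.06 ] [ 0.693 -0.304  0.063]
top 9 [150. 198.] [0.6765 0.063  0.0612] [0.674 0.058 0.061] [0.679 0.069 0.062]
top 14 [151. 207.] [0.674  0.0428 0.0608] [0.669 0.036 0.06 ] [0.679 0.049 0.062]
top 30 [184. 367.] [ 0.5964 -0.3011  0.062 ] [ 0.593 -0.313  0.06 ] [ 0.6   -0.287  0.064]
top 10 [184. 357.] [ 0.5955 -0.2799  0.0623] [ 0.592 -0.285  0.06 ] [ 0.598 -0.276  0.064]
top 9 [185. 351.] [ 0.5943 -0.2678  0.0616] [ 0.592 -0.272  0.06 ] [ 0.597 -0.263  0.064]
top 10 [197. 211.] [0.5714 0.031  0.0615] [0.569 0.025 0.06 ] [0.574 0.036 0.063]
top 97 [204. 320.] [ 0.5473 -0.197   0.0952] [ 0.54  -0.209  0.062] [ 0.56  -0.189  0.108]
top 9 [199
[... 901 characters left out ...]
4]
scene 215 [244. 315.] [ 0.5447 -0.2035  0.0879] [ 0.537 -0.21   0.061] [ 0.558 -0.19   0.107]
scene 37 [250. 404.] [ 0.692  -0.2969  0.0609] [ 0.685 -0.309  0.06 ] [ 0.699 -0.284  0.063]
scene 11 [272. 364.] [ 0.5944 -0.2902  0.0605] [ 0.59  -0.294  0.06 ] [ 0.598 -0.286  0.061]
scene 12 [280. 372.] [ 0.5947 -0.3109  0.061 ] [ 0.591 -0.316  0.06 ] [ 0.598 -0.306  0.062]
tin [ 0.6677 -0.2771  0.0755]
pivot [ 0.533  -0.3225  0.0591]
bar [ 0.5486 -0.2417  0.0506]
jaw [ 0.5918 -0.282   0.0519]
pl [ 0.7031 -0.2422  0.0406]
pr [ 0.7081 -0.3108  0.0565]
bl [ 0.4755 -0.2489  0.0089]
br [ 0.4766 -0.3348  0.01  ]
lid [0.6331 0.0496 0.1006]
jpivot [ 0.5122 -0.0018  0.0514]
jbl [0.457  0.071  0.0096]
```

View pics/crop.png

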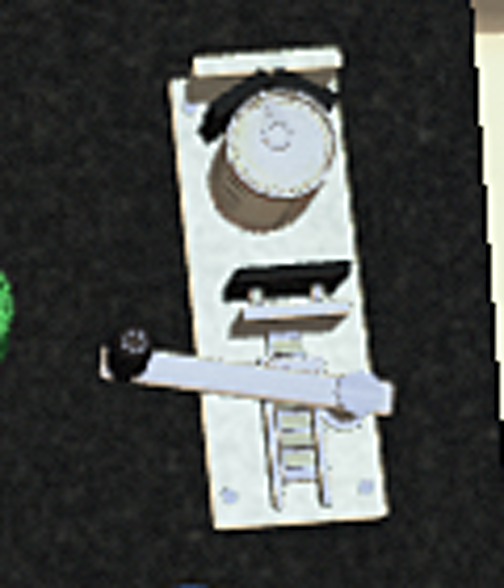

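Run:
```python
from h import *
from scipy.optimize import least_squares
pts=[];pl=[];bar=[]
for n in('top','scene'):
    c=dict(np.load(f'last_{n}.npz'));W=cloud(c);im=c['image'].astype(int);x,y,z=np.moveaxis(W,-1,0)
    d=im.max(-1)
    near=(abs(x-.545)<.03)&(abs(y+.2)<.03)
    t=near&(z>.102)&(z<.11);print(n,'top',t.sum(),((W[t].max(0)+W[t].min(0))/2).round(4),np.median(W[t],0).round(4))
    s=near&(z>.062)&(z<.1)&(d<80);pts.append(W[s])
    f=lambda p:np.hypot(W[s][:,0]-p[0],W[s][:,1]-p[1])-.011
    print('axis fit',least_squares(f,[.548,-.2],loss='soft_l1',f_scale=.002).x.round(4))
    if n=='top':
        p=(abs(z-.01)<.004)&(d>150)&(x>.44)&(x<.75)&(y<-.2)&(y>-.37)
        r=cv2.minAreaRect(W[p][:,:2].astype(np.float32)*1000);print('plate',p.sum(),r,cv2.boxPoints(r).round(1).tolist())
    b=(z>.042)&(z<.058)&(d>110)&(x>.51)&(x<.57)&(y<-.215)&(y>-.35)
    print('bar',b.sum(),np.percentile(W[b][:,1],[0,100]));vx=cv2.fitLine(W[b][:,:2].astype(np.float32),cv2.DIST_L1,0,.001,.001).ravel();print(vx,np.median(W[b][:,2]))
```

```text
top top 64 [ 0.5504 -0.1992  0.1051] [ 0.5505 -0.1991  0.1045]
axis fit [ 0.5513 -0.1991]
plate 1911 ((596.1346435546875, -285.5205993652344), (248.0515899658203, 91.86654663085938), 3.5255353450775146) [[469.5, -247.3000030517578], [475.20001220703125, -339.0], [722.7999877929688, -323.70001220703125], [717.0999755859375, -232.0]]
bar 480 [-0.33508398 -0.21541637]
[ 0.14819807  0.9889577   0.5393456  -0.27578148] 0.05097653420100601
scene top 64 [ 0.5489 -0.2     0.1046] [ 0.5479 -0.2003  0.105 ]
axis fit [ 0.5495 -0.1984]
bar 592 [-0.33521533 -0.21505063]
[ 0.15389146  0.9880878   0.53610516 -0.2793509 ] 0.05071394942345618
```

Call:
{"api": "apply_moves", "payload": {"plan": [0,0,0,0.14,0,0,0,0.14,0,0,0,0.14,0,0,0,0.14,0,0,0,0.14,0,0,0,0.14,0,0,0,0.14,0,0,0,0.136], "hand": 0.2}}

```text
time_s: 0.9
ee_pos: [0.2415, 0.4939, 0.1699]
eef_rot: [-3.141, 0.001, 1.565]
force: [0.1, 0.5, -0.3]
grip_width: 0.0562
grip_force: 0.0
```

Call:
{"api": "apply_moves", "payload": {"plan": [-38.4,17.4,0,0,-38.4,17.4,0,0,-38.4,17.4,0,0,-38.4,17.4,0,0,-38.4,17.4,0,0,-38.4,17.4,0,0,-38.4,17.4,0,0,-38.4,17.4,0,0,-38.4,17.4,0,0,-38.4,17.4,0,0,-38.4,17.4,0,0,-38.4,17.4,0,0,-38.4,17.4,0,0,-38.4,17.4,0,0,-38.4,17.4,0,0,-38.4,17.4,0,0,-38.4,17.4,0,0,-38.4,17.4,0,0,0,0,0,0,0,0,0,0]}}

```text
time_s: 2.9
ee_pos: [0.5544, -0.1973, 0.1694]
eef_rot: [-3.14, -0.001, 1.57]
force: [-0.5, 1.2, -0.5]
grip_width: 0.0563
grip_force: 0.0
```

Run:
```python
from h import *
from scipy.optimize import least_squares
o=monitor.get_obs();print(o['ee_pos'],o['eef_rot'],o['qpos'])
c=snap('wrist','w1.png');W=cloud(c);x,y,z=np.moveaxis(W,-1,0);d=c['image'].max(-1)
near=(abs(x-.55)<.03)&(abs(y+.2)<.03)
t=near&(z>.1)&(z<.111);print(t.sum(),((W[t].max(0)+W[t].min(0))/2).round(4) if t.any() else'')
s=near&(z>.062)&(z<.1)&(d<80)
if s.any(): print(least_squares(lambda p:np.hypot(W[s][:,0]-p[0],W[s][:,1]-p[1])-.011,[.55,-.2],loss='soft_l1',f_scale=.002).x.round(4))
```

```text
[ 0.55443126 -0.19732816  0.16937393] [-3.14016954e+00 -7.29055827e-04  1.56968332e+00] [-4.04221636e-01  3.87816730e-01  1.40559202e+00  1.15160196e-04
  1.34977895e+00 -4.03134482e-01]
528 [ 0.5502 -0.199   0.1044]
[ 0.5501 -0.1999]
```

View pics/w1.png

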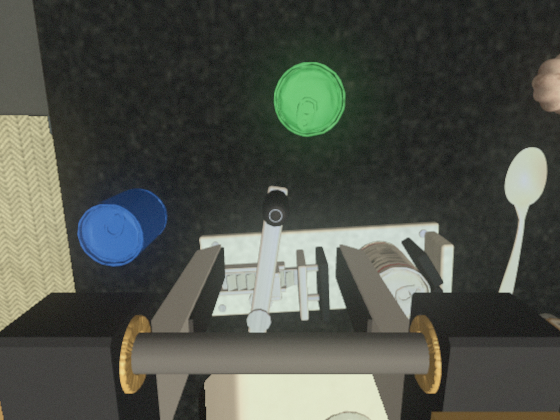

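The wrist view shows the handle at (275,213), with the pale tin at (400,285) on the same clamp and the green and blue cans clear of the path. The handle axis is at about (0.550, -0.1995). I descend and grip.

Call:
{"api": "apply_moves", "payload": {"plan": [-2,-4,0,0,0,0,20,0,0,0,20,0,0,0,20,0,0,0,20,0,0,0,11,0,0,0,10,0,0,0,0,0]}}

```text
time_s: 3.75
ee_pos: [0.5504, -0.1987, 0.0686]
eef_rot: [-3.141, -0.0, 1.571]
force: [0.0, 0.7, -0.0]
grip_width: 0.056
grip_force: 0.0
```

Call:
{"api": "apply_moves", "payload": {"plan": [0,0,0,0,0,0,0,0,0,0,0,0,0,0,0,0,0,0,0,0,0,0,0,0], "hand": -1, "squeeze": 15}}

```text
time_s: 4.35
ee_pos: [0.5508, -0.1992, 0.0694]
eef_rot: [3.141, 0.0, 1.571]
force: [-0.0, -0.1, 2.2]
grip_width: 0.02
grip_force: 15.0
```

Call:
{"api": "apply_moves", "payload": {"plan": [0.8,-5.5,0,0,0.5,-5.5,0,0,0.3,-5.5,0,0,0,-5.5,0,0,-0.2,-5.5,0,0,-0.4,-5.5,0,0,-0.7,-5.5,0,0,-1,-5.5,0,0,-1.4,-5.5,0,0,-1.8,-5.5,0,0,0,0,0,0]}}

```text
time_s: 5.45
ee_pos: [0.4952, -0.2036, 0.0694]
eef_rot: [3.141, 0.001, 1.57]
force: [-0.1, -6.0, 0.9]
grip_width: 0.0201
grip_force: 15.0
```

```bash
cat > look.py <<'E'
from h import *
import sys
c=snap('top');W=cloud(c);x,y,z=np.moveaxis(W,-1,0)
u=np.array([np.cos(.0615),np.sin(.0615)]);o=np.array([.596,-.2855])
s=(x-o[0])*u[0]+(y-o[1])*u[1];t=-(x-o[0])*u[1]+(y-o[1])*u[0]
m=(abs(t)<.026)&(z>.045)&(z<.068)&(s>-.06)&(s<.07)
print('jaw tops s mm',np.histogram(s[m]*1e3,np.arange(-60,72,4))[0], np.arange(-60,72,4)[0])
k=m&(c['image'].max(-1)<70)&(s<.05);print('pad med s',np.median(s[k])*1e3,k.sum())
q=monitor.get_obs();p=q['ee_pos'];print(q['time_s'],p.round(4),q['force'].round(1))
cv2.imwrite('pics/'+sys.argv[1],cv2.resize(c['image'][110:270,280:420,::-1],None,fx=3.5,fy=3.5,interpolation=2))
E
python3 look.py t1.png
```

```text
jaw tops s mm [ 0  0  0  0  0  0  0  0  0  0  0  0  0  0  0  7  1  0  0  0  0  0  0 24
  7  5  3  0  0  0  0  0] -60
pad med s 3.079530686407733 5
5.5 [ 0.4953 -0.2036  0.0694] [ 0.1 -5.5  1.1]
```

View pics/t1.png

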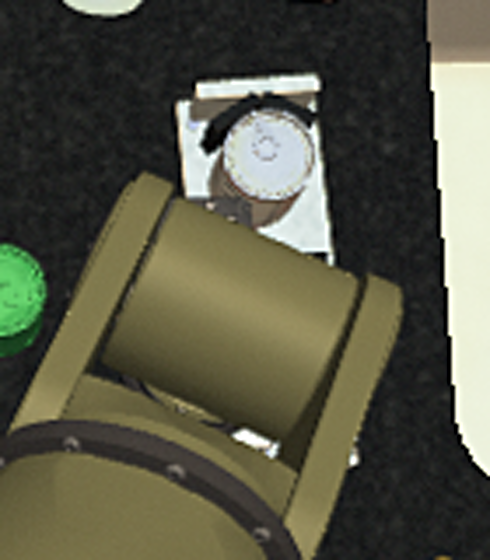

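Call:
{"api": "apply_moves", "payload": {"plan": [1.3,5.1,0,0,1.3,5.1,0,0,1,5.1,0,0,0.8,5.1,0,0,0.5,5.1,0,0,0.3,5.1,0,0,0.1,5.1,0,0,-0.1,5.1,0,0,-0.4,5.1,0,0,-0.6,5.1,0,0,-0.8,5.1,0,0,-1,5.1,0,0,0,0,0,0]}}

```text
time_s: 6.8
ee_pos: [0.5575, -0.2002, 0.0692]
eef_rot: [-3.141, -0.001, 1.571]
force: [-0.7, -1.8, 5.6]
grip_width: 0.02
grip_force: 15.0
```

```bash
cat > look2.py <<'E'
from h import *
import sys
def jaw(c):
    W=cloud(c);x,y,z=np.moveaxis(W,-1,0)
    s=(x-.596)*.9981+(y+.2855)*.0615;t=-(x-.596)*.0615+(y+.2855)*.9981
    m=(abs(t)<.03)&(z>.02)&(z<.068)&(s>-.06)&(s<.08)&(c['image'].max(-1)<80)
    return m.sum(),np.histogram(s[m]*1e3,np.arange(-60,80,4))[0]
if 'first' in sys.argv: print(jaw(dict(np.load('last_scene.npz'))))
c=snap('scene');print(jaw(c))
q=monitor.get_obs();print(q['time_s'],q['ee_pos'].round(4),q['force'].round(1),q['moment'].round(2))
cv2.imwrite('pics/'+sys.argv[1],cv2.resize(c['image'][180:350,260:440,::-1],None,fx=3.3,fy=3.3,interpolation=2))
E
python3 look2.py s1.png first
```

```text
(np.int64(315), array([  0,   0,   0,   0,   0,   0,   0,   0,   0,   1,   1,   0,   0,
       229,  61,  21,   0,   0,   0,   0,   0,   0,   0,   0,   0,   0,
         1,   0,   0,   0,   0,   0,   0,   1]))
(np.int64(318), array([  0,   0,   0,   0,   0,   0,   0,   0,   0,   0,   0,   0,   1,
         1,   0,  16, 242,  52,   2,   0,   0,   0,   2,   0,   0,   0,
         1,   0,   0,   0,   0,   0,   0,   1]))
6.85 [ 0.5574 -0.2002  0.0693] [-0.9 -0.9  3.8] [-0.38  0.13 -0.  ]
```

View pics/s1.png

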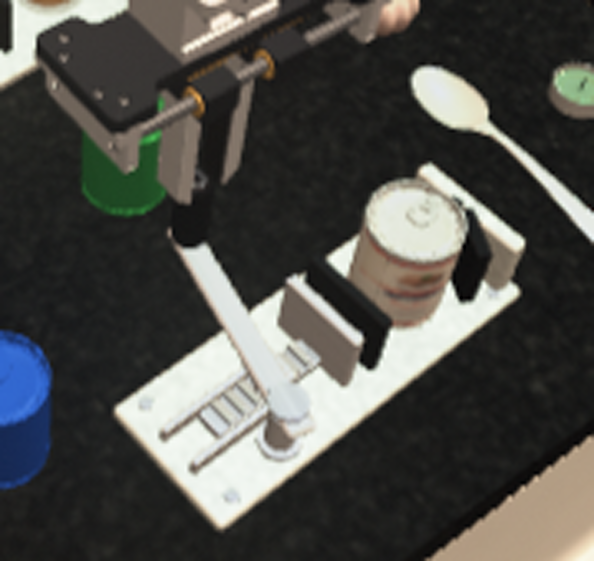

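The picture shows the lever forward, the fingers on the handle at (195,190), and the jaw at (330,320) moved about 10 mm toward the tin. I repeat full strokes.

Call:
{"api": "apply_moves", "payload": {"plan": [1,-5.1,0,0,0.8,-5.1,0,0,0.6,-5.1,0,0,0.4,-5.1,0,0,0.1,-5.1,0,0,-0.1,-5.1,0,0,-0.3,-5.1,0,0,-0.5,-5.1,0,0,-0.8,-5.1,0,0,-1,-5.1,0,0,-1.3,-5.1,0,0,-1.3,-5.1,0,0,0,0,0,0]}}

```text
time_s: 8.15
ee_pos: [0.4952, -0.2036, 0.0693]
eef_rot: [3.142, 0.001, 1.57]
force: [1.7, -5.8, 3.8]
grip_width: 0.0203
grip_force: 15.0
```

Call:
{"api": "apply_moves", "payload": {"plan": [1.3,5.1,0,0,1.3,5.1,0,0,1,5.1,0,0,0.8,5.1,0,0,0.5,5.1,0,0,0.3,5.1,0,0,0.1,5.1,0,0,-0.1,5.1,0,0,-0.4,5.1,0,0,-0.6,5.1,0,0,-0.8,5.1,0,0,-1,5.1,0,0,0,0,0,0]}}

```text
time_s: 9.45
ee_pos: [0.5574, -0.2001, 0.0692]
eef_rot: [-3.141, -0.001, 1.571]
force: [-0.4, -2.0, 6.7]
grip_width: 0.02
grip_force: 15.0
```

```bash
python3 look2.py s2.png
```

```text
(np.int64(323), array([  0,   0,   0,   0,   0,   0,   0,   0,   0,   0,   0,   0,   0,
         0,   2,   0,   0,   0, 199,  89,  25,   0,   0,   5,   1,   0,
         1,   0,   0,   0,   0,   0,   0,   1]))
9.5 [ 0.5573 -0.2001  0.0692] [ 0.6 -1.1  6.3] [-0.34  0.1   0.01]
```

Another ~10 mm. Continuing.

Call:
{"api": "apply_moves", "payload": {"plan": [1,-5.1,0,0,0.8,-5.1,0,0,0.6,-5.1,0,0,0.4,-5.1,0,0,0.1,-5.1,0,0,-0.1,-5.1,0,0,-0.3,-5.1,0,0,-0.5,-5.1,0,0,-0.8,-5.1,0,0,-1,-5.1,0,0,-1.3,-5.1,0,0,-1.3,-5.1,0,0,0,0,0,0]}}

```text
time_s: 10.8
ee_pos: [0.4952, -0.2035, 0.0693]
eef_rot: [3.142, 0.001, 1.57]
force: [1.4, -6.1, 4.0]
grip_width: 0.0199
grip_force: 15.0
```

Call:
{"api": "apply_moves", "payload": {"plan": [1.3,5.1,0,0,1.3,5.1,0,0,1,5.1,0,0,0.8,5.1,0,0,0.5,5.1,0,0,0.3,5.1,0,0,0.1,5.1,0,0,-0.1,5.1,0,0,-0.4,5.1,0,0,-0.6,5.1,0,0,-0.8,5.1,0,0,-1,5.1,0,0,0,0,0,0]}}

```text
time_s: 12.1
ee_pos: [0.5572, -0.2001, 0.0691]
eef_rot: [-3.141, -0.001, 1.571]
force: [-0.2, -1.7, 7.6]
grip_width: 0.0199
grip_force: 15.0
```

```bash
python3 look2.py s3.png
```

```text
(np.int64(315), array([  0,   0,   0,   0,   0,   0,   0,   0,   0,   0,   0,   0,   0,
         0,   0,   0,   0,   2,   0,   0,  31, 222,  48,   8,   2,   1,
         0,   1,   0,   0,   0,   0,   0,   0]))
12.15 [ 0.5571 -0.2001  0.0692] [-0.5 -0.8  6.1] [-0.27  0.19 -0.02]
```

Call:
{"api": "apply_moves", "payload": {"plan": [1,-5.1,0,0,0.8,-5.1,0,0,0.6,-5.1,0,0,0.4,-5.1,0,0,0.1,-5.1,0,0,-0.1,-5.1,0,0,-0.3,-5.1,0,0,-0.5,-5.1,0,0,-0.8,-5.1,0,0,-1,-5.1,0,0,-1.3,-5.1,0,0,-1.3,-5.1,0,0,0,0,0,0]}}

```text
time_s: 13.45
ee_pos: [0.4952, -0.2035, 0.0693]
eef_rot: [-3.142, 0.001, 1.57]
force: [1.3, -6.6, 3.2]
grip_width: 0.0201
grip_force: 15.0
```

Call:
{"api": "apply_moves", "payload": {"plan": [1.3,5.1,0,0,1.3,5.1,0,0,1,5.1,0,0,0.8,5.1,0,0,0.5,5.1,0,0,0.3,5.1,0,0,0.1,5.1,0,0,-0.1,5.1,0,0,-0.4,5.1,0,0,-0.6,5.1,0,0,-0.8,5.1,0,0,-1,5.1,0,0,0,0,0,0]}}

```text
time_s: 14.75
ee_pos: [0.5569, -0.2001, 0.0691]
eef_rot: [-3.14, -0.001, 1.571]
force: [-1.5, -1.2, 8.3]
grip_width: 0.02
grip_force: 15.0
```

```bash
python3 look2.py s4.png
```

```text
(np.int64(236), array([  0,   0,   0,   0,   0,   0,   0,   0,   0,   0,   0,   0,   0,
         0,   0,   0,   0,   0,   0,   1,   1,  14, 161,  46,   8,   0,
         2,   1,   0,   0,   0,   0,   0,   1]))
14.8 [ 0.5568 -0.2001  0.0691] [-0.9 -0.1  8.2] [-0.17  0.35  0.03]
```

View pics/s4.png

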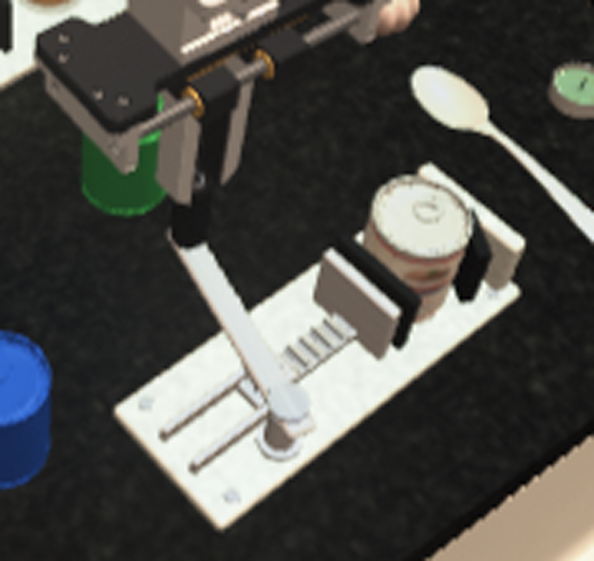

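The pad now touches the tin at (385,270). I make one more full stroke to be sure the last tooth is taken.

Call:
{"api": "apply_moves", "payload": {"plan": [1,-5.1,0,0,0.8,-5.1,0,0,0.6,-5.1,0,0,0.4,-5.1,0,0,0.1,-5.1,0,0,-0.1,-5.1,0,0,-0.3,-5.1,0,0,-0.5,-5.1,0,0,-0.8,-5.1,0,0,-1,-5.1,0,0,-1.3,-5.1,0,0,-1.3,-5.1,0,0,0,0,0,0]}}

```text
time_s: 16.1
ee_pos: [0.4953, -0.2035, 0.0693]
eef_rot: [3.142, 0.001, 1.57]
force: [0.6, -6.2, 2.9]
grip_width: 0.0199
grip_force: 15.0
```

Call:
{"api": "apply_moves", "payload": {"plan": [1.3,5.1,0,0,1.3,5.1,0,0,1,5.1,0,0,0.8,5.1,0,0,0.5,5.1,0,0,0.3,5.1,0,0,0.1,5.1,0,0,-0.1,5.1,0,0,-0.4,5.1,0,0,-0.6,5.1,0,0,-0.8,5.1,0,0,-1,5.1,0,0,0,0,0,0]}}

```text
time_s: 17.4
ee_pos: [0.5569, -0.2001, 0.0691]
eef_rot: [-3.14, -0.001, 1.571]
force: [-1.1, 0.8, 8.0]
grip_width: 0.0197
grip_force: 15.0
```

```bash
cat > rack.py <<'E'
from h import *
import sys
# aluminium jaw plate + pad: median s, per scene image, front-visible dark pad top & bright plate back face
def f(c):
    W=cloud(c);x,y,z=np.moveaxis(W,-1,0)
    s=(x-.596)*.9981+(y+.2855)*.0615;t=-(x-.596)*.0615+(y+.2855)*.9981
    m=(abs(t)<.02)&(z>.03)&(z<.055)&(s>-.03)&(s<.045)
    h,e=np.histogram(s[m]*1e3,np.arange(-30,46,2));i=h[:].argmax()
    w=m&(abs(s*1e3-e[i]-1)<4);return np.median(s[w])*1e3,w.sum()
for n in sys.argv[1:]:
    print(n,f(dict(np.load(n))))
E
cp last_scene.npz sc4.npz; python3 look2.py s5.png; cp last_scene.npz sc5.npz; python3 rack.py sc4.npz sc5.npz
```

```text
(np.int64(234), array([  0,   0,   0,   0,   0,   0,   0,   0,   0,   0,   0,   0,   0,
         0,   0,   0,   0,   0,   0,   1,   1,  11, 163,  45,   9,   0,
         2,   1,   0,   0,   0,   0,   0,   1]))
17.45 [ 0.5568 -0.2001  0.0692] [-1.1 -0.6  7.3] [-0.2   0.35  0.04]
sc4.npz (np.float64(14.405521678510578), np.int64(138))
sc5.npz (np.float64(14.63517814290155), np.int64(142))
```

The extra stroke did nothing, so the last tooth is taken. Now I release the handle and rise clear.

Call:
{"api": "apply_moves", "payload": {"plan": [0,0,0,0,0,0,0,0,0,0,0,0,0,0,0,0,0,0,0,0,0,0,0,0], "hand": 0.1}}

```text
time_s: 18.05
ee_pos: [0.5569, -0.2006, 0.0692]
eef_rot: [-3.141, -0.0, 1.571]
force: [0.2, -0.3, 0.9]
grip_width: 0.0516
grip_force: 0.0
```

Call:
{"api": "apply_moves", "payload": {"plan": [0,0,-10,0,0,0,-15,0,0,0,-20,0,0,0,-20,0,0,0,-20,0,0,0,-20,0,0,0,0,0,0,0,0,0,0,0,0,0]}}

```text
time_s: 18.95
ee_pos: [0.5566, -0.2005, 0.1735]
eef_rot: [-3.14, -0.001, 1.571]
force: [0.3, -0.7, -0.0]
grip_width: 0.0517
grip_force: 0.0
```

```bash
python3 look2.py s6.png; cp last_scene.npz sc6.npz; python3 rack.py sc6.npz
```

```text
(np.int64(237), array([  0,   0,   0,   0,   0,   0,   0,   0,   0,   0,   0,   0,   0,
         0,   0,   0,   0,   0,   0,   0,   2,  26, 150,  49,   5,   1,
         1,   1,   0,   0,   0,   0,   0,   1]))
19.0 [ 0.5566 -0.2004  0.1733] [ 0.3  0.2 -0.2] [-0.06  0.06 -0.02]
sc6.npz (np.float64(14.612698952621153), np.int64(144))
```

View pics/s6.png

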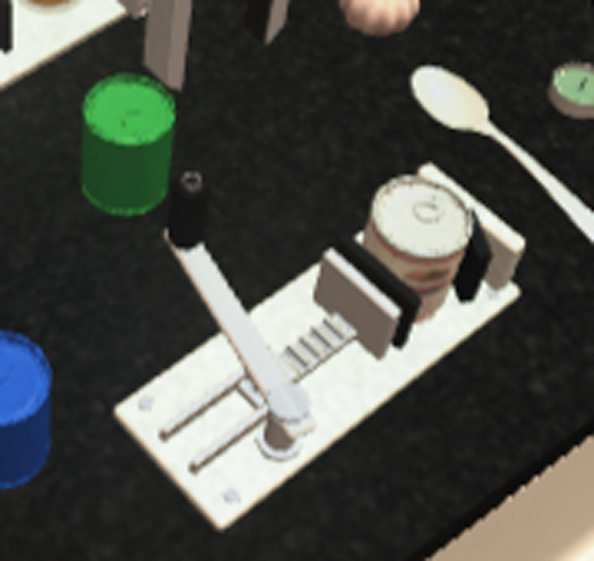

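The handle at (187,210) is free, the tin at (418,240) stands upright between pad and V stop, and the gripper is clear. Handing in.

```bash
python3 -c "
from station import ctrl
print(ctrl.hand_in())"
```

```text
the job is handed in; nothing more can be done
None
```

The tin's clamp appears to be closed on its last tooth: four full lever strokes brought the pad onto the tin and a fifth moved nothing, but I did not measure the rack travel or pad force directly. I let go of the lever, made no move on the jar's clamp, and handed the job in; no verdict was shown.

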